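Stand the lying sample jar up with the tipping cradle and slide it into the ring

TASK

The white sample jar with the teal lid is lying in the tipping cradle. Swing the cradle all the way up by its blue handle so that the jar stands on the cradle's foot plate, then push the jar out of the cradle and along the table, upright and without lifting it, until it stands wholly inside the green ring. Leave the other things on the table where they are.

Things in the scene. Friction and masses are not known exactly. Their poses are not given: they have to be found in the camera images.
- jar: white closed plastic sample jar with a teal lid, a plain cylinder 80 mm in diameter (lid 76 mm, the top 18 mm) and 90 mm tall, about 0.3 kg, too wide to be gripped well. Origin: centre of its base; z axis: from the base to the lid. At the start it lies in the cradle, lid pointing along the stand's +y.
- stand: fixed grey stand of the cradle. Origin: on the table under the middle of the hinge; z up; x along the hinge. Cradle down: the jar lies on the +y side. Cradle up: the jar stands on the -y side, its axis at x 0, y -45 mm, and leaves towards -y. Two lugs 42 mm high at x +-56 mm; 6 mm high bars run from them to a 6 mm high cross bar at y +102 mm.
- cradle (a joint): angle of the steel cradle about its hinge: 0 = down (jar lying level), 1.571 = fully up (stop; jar upright). Slightly braked hinge: a few N at the handle move it, it passes its balance point near 0.4 rad and then stays up by its own weight.
- foot (a point): point on the cradle's steel foot plate where the centre of the jar's base rests. The plate is 92 mm wide and 3 mm thick; with the cradle up its upper face is 3.5 mm above the table and it reaches to y = -92 mm of the stand, where the jar comes down that small step as it is pushed off.
- gap (a point): middle of the open gap between the two slanted steel rails that carry the jar; the gap is 48 mm wide (stand x -24 to +24 mm). With the cradle up the rails stand 75 mm high behind the jar, at stand y -8 to -25 mm, and closed fingers can pass between them from the +y side, pointing down, to push the jar out towards -y.
- hinge (a point): middle of the cradle's hinge axis, 30 mm above the stand's origin.
- handle (a point): middle of the handle's blue round bar, 12 mm thick, 75 mm long, always parallel to the hinge, at stand x -115 mm. Cradle down: 75 mm from the hinge line towards +y and 40 mm above the table; it swings up on an arc of 76 mm radius about the hinge to y -10 mm, 105 mm above the table. Fingers may pinch it from above; it turns between them.
- ring: green tape ring on the table, flat (under 1 mm, nothing to bump into), inner diameter 114 mm, outer 132 mm. Origin: its centre on the table.
- red_jar: bystander: standing jar like the other but with a red lid, 80 mm across, 90 mm tall. Origin: centre of base.
- cup_yellow: bystander: small white cup with a yellow lid, 54 mm across, 62 mm tall. Origin: centre of base.
- amber: bystander: amber bottle with a black cap, 64 mm across, 150 mm tall. Origin: centre of base.
- dish: bystander: open steel bowl, 140 mm across, 45 mm high. Origin: centre of base.
- syringe: bystander: capped plastic syringe lying on the table, 170 mm long, 36 mm wide. Origin: under the middle of its barrel.
Things that resemble listed ones, but are neither listed nor needed, are in the scene too. Leave any purple look-alike of the jar alone.

How it is judged (in metres and radians):
On the way, in this order (a step that is already met when the one before it is completed fails the run):
1. the cradle is fully up and the jar stands upright on its foot plate (value of joint cradle above 1.5 rad and angle between jar's own z axis and vertical below 0.1 rad and distance between jar and hinge below 0.075 m), for 0.3 s.
2. the jar stands upright on the table, clear of the cradle (angle between jar's own z axis and vertical below 0.1 rad and height (world z) of jar below 0.0025 m and horizontal distance between jar and hinge above 0.13 m), for 0.1 s.
At the end, for the whole second after the job is handed in: the jar stands at rest and upright (within 0.05 rad) on the table inside the green ring (its centre within 18 mm of the ring's centre, so that it does not cover the tape), untouched by the fingers (horizontal distance between jar and ring below 0.018 m and angle between jar's own z axis and vertical below 0.05 rad and height (world z) of jar below 0.003 m and linear speed of jar below 0.01 m/s and contact force between the fingers and jar below 0.1 N).
It fails at once if the jar tips (more than 0.3 rad) outside the cradle (angle between jar's own z axis and vertical above 0.3 rad and distance between jar and hinge above 0.09 m).
It fails at once if the jar is lifted (more than 20 mm) outside the cradle (height (world z) of jar above 0.02 m and distance between jar and hinge above 0.09 m).
It fails at once if another thing on the table is moved by more than 30 mm (distance of any of red_jar, cup_yellow, amber, dish, syringe from where it was at the start of the episode above 0.03 m).
It also fails if it takes over 69 s, if anything falls off the work surface, if the arm or the gripper's body presses on something with over 40 N, if the wrist force passes 120 N, or if a joint passes its speed limit or range.

ROBOT

A 6-joint arm with a two-finger parallel gripper is mounted at the origin on the work surface. World frame = base frame: x ahead of the robot, y to its left, z up, the work surface at z = 0. Lengths are in mm, angles in rad, forces in N, time in s.
With the tool pointing down it reaches from about 350 to 850 mm from the base axis. Payload 8.1 kg.
Tool frame: the origin (TCP) lies at the very end of the fingers, on their centre line; the grasp point (between the pads) lies 19 mm behind it; z points along the fingers, y is the direction in which the jaws open and shut (so a half turn about z gives the same grasp; the last joint's range is limited). The gripper opens to 93 mm and grips with 3 to 60 N. Pads are 15 mm wide; open, the fingers measure 128 mm over their backs; the gripper's body (75 mm by 188 mm) begins 65 mm behind the grasp point.
Start: joints at [-1.231, 0.13, 1.488, -0, 1.523, -0.085], TCP at [247.303, -546.668, 179.335] pointing down, gripper open.
Joint ranges: [-2.96, 2.96], [-0.89, 2.26], [0.02, 2.5], [-1.34, 4.48], [0, 2.73], [-2.66, 2.66]. Speed limits (rad/s): [2.39, 2.39, 2.79, 3.14, 3.14, 3.14].

INTERFACE

Orientations are given as a unit quaternion [x, y, z, w].
In Python, from plant import env gives the robot as it stands.
- The arm moves only by the tool carry_out, never from a script. Its argument "steps" is a list that holds one entry, the list of rows, each a list of 5 numbers: the closure, from -1 (fully open) to 1 (shut), then the shift along the tool's x, y, z in cm, then the turn about the tool's z in rad. In form: [[[gripper, tx, ty, tz, roll], ...]]. A call has 1 to 20 rows; each row shifts and turns the commanded pose from where the row before left it, along the tool's axes as they then stand; what a row does not reach is not made up. A row lasts 1/8 s, in which the tool goes at most 62.5 mm and 10.7 degrees, less where a joint would pass 70% of its speed; a pose out of reach is approached as far as the arm can. A call with a gripper value outside its range is refused whole. The fingers move at their own pace and stop on an object; "force" is the grip in N (left out, the last holds). Time passes only in rows, so rows that do not move let the fingers close. It gives the time, the measured TCP pose, the force and the opening at its end, in the units of the state.
- env.state(): the state, without advancing time (a new reading comes with each control period).
- env.get_image(name): name is "side" or "top" or "wrist"; returns (picture, depth): 384x512x3 uint8, red, green, blue; 384x512 float32, mm along the optical axis (not along the pixel's ray), 0 where there is no reading.
- env.camera_model(name): a dict with "K" (3x3 intrinsics, pixels), "cam_to_world" (4x4, takes a point from camera to world coordinates). Camera axes: x right, y up, looking along -z (the intrinsics and any distortion apply to the point x, -y, -z); pixel columns grow to the right and rows downward; lengths in mm; the calibration is good to about 2 mm. A picture is of the moment at which its call begins: read the wrist's pose just before it. camera_model takes no time and is no camera call; for the wrist camera it gives the pose at the moment of the call.
- env.hand_in(): hands the job in, once; it reports no verdict.
The state is a dict: "time_s": time; "joint_positions": joint angles; "qd": joint speeds; "effort": joint torques, N m; "ee_pos": TCP position; "eef_rot": TCP orientation; "wrist_force": force on the tool from outside, world axes, zero at the start; "wrist_torque": the same for the moment, N m; "finger_gap": opening from 0.0 (shut) to 1.0 (fully open).
Only numpy, scipy, OpenCV 4.12 (cv2) and the standard library are available. Lean on these libraries where they do the work, as an engineer would, in place of code of your own. Each camera call takes 0.05 s, during which the arm holds its last target.

## Working session

There is one attempt and no reset: what is moved stays moved. The work goes in short steps, Python scripts to look and compute and a tool call to move; the robot and the scene stay as the last step left them, time stands still between calls to the robot, and variables do not carry over. Pictures are saved under pics/ and viewed, and the job is handed in when it is done.

Besides the shell and the picture viewer there is one more tool, called as name(argument=value, ...), one argument or row to a line, values as JSON. carry_out: Moves the arm, as the interface text tells. Its arguments: {"type":"object","properties":{"steps":{"type":"array","items":{"type":"array","items":{"type":"array","items":{"type":"number"}}}},"force":{"type":"number"}},"required":["steps"]}

```bash
mkdir -p pics; ls; python3 - <<'E'
from plant import env
import cv2, numpy as np
for n in ("side","top"):
    p,d=env.get_image(n); cv2.imwrite(f"pics/{n}0.png",p[:,:,::-1]); np.savez(f"{n}0.npz",p=p,d=d,**{k:np.array(v) for k,v in env.camera_model(n).items() if k in("K","cam_to_world")})
    print(env.camera_model(n))
s=env.state();print(s)
E
```

```text
pics
{'K': array([[410.49762244,   0.        , 261.50394101],
       [  0.        , 410.49762244, 202.9438528 ],
       [  0.        ,   0.        ,   1.        ]]), 'cam_to_world': array([[-9.95976066e-01,  6.54158229e-02, -6.12572126e-02,
         4.49652420e+02],
       [-8.80881107e-02, -5.88742698e-01,  8.03506391e-01,
         8.84286629e+02],
       [ 1.64972951e-02,  8.05669166e-01,  5.92135993e-01,
         7.85713494e+02],
       [ 0.00000000e+00,  0.00000000e+00,  0.00000000e+00,
         1.00000000e+00]])}
{'K': array([[470.5309059 ,   0.        , 255.21349306],
       [  0.        , 470.5309059 , 188.84783496],
       [  0.        ,   0.        ,   1.        ]]), 'cam_to_world': array([[-1.59229632e-02,  9.84010198e-01, -1.77398955e-01,
         2.11497942e+02],
       [-9.99873118e-01, -1.57512546e-02,  2.37626913e-03,
        -5.48101173e+01],
       [-4.55983050e-04,  1.77414283e-01,  9.84136151e-01,
         1.61102246e+03],
       [ 0.00000000e+00,  0.00000000e+00,  0.00000000e+00,
         1.00000000e+00]])}
{'time_s': 0.1, 'joint_positions': array([-1.23143440e+00,  1.31112526e-01,  1.48915565e+00, -1.76782049e-05,
        1.52301940e+00, -8.53907365e-02]), 'qd': array([ 0.00216594, -0.00248273, -0.00331758,  0.00245594,  0.0013652 ,
       -0.00068453]), 'effort': array([ 3.28704344e-03, -5.61339533e+01, -4.93096411e+01,  7.71478261e-02,
        2.92003871e-02, -6.49483582e-05]), 'ee_pos': array([ 247.08065917, -546.12274724,  178.38444925]), 'eef_rot': array([ 9.77532342e-01,  2.10783779e-01, -1.16083487e-04, -8.39515894e-04]), 'wrist_force': array([-0.0381774 , -1.08314821,  0.30665996]), 'wrist_torque': array([-0.03084305, -0.03606359,  0.02057095]), 'finger_gap': 1.0018579707209585}
```

View pics/side0.png

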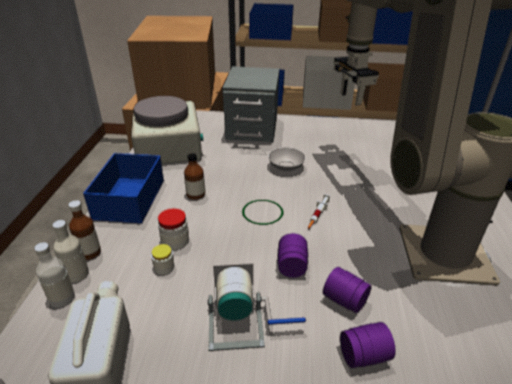

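View pics/top0.png

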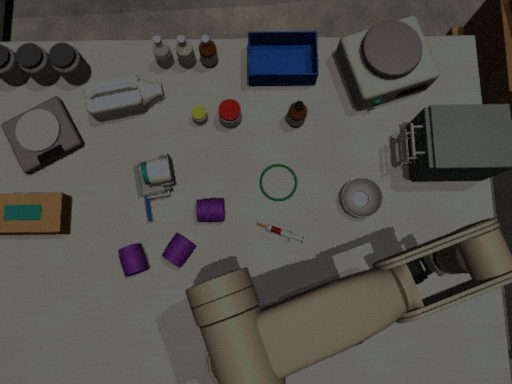

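The side view shows the cradle and jar at (237,300), the blue handle at (287,321) and the ring at (263,211). A purple can stands at (293,255). The top view shows the jar at (157,172), the handle at (148,208) and the ring at (278,182). Next I measure their positions.

```bash
cat > h.py <<'E'
import cv2, numpy as np
def load(n):
    z=np.load(n+".npz"); return z["p"],z["d"],z["K"],z["cam_to_world"]
def ray(K,T,u,v):
    u=np.atleast_1d(u).astype(float);v=np.atleast_1d(v).astype(float)
    d=np.stack([(u-K[0,2])/K[0,0],-(v-K[1,2])/K[1,1],-np.ones_like(u)],-1)
    return T[:3,3],d@T[:3,:3].T
def plane(K,T,u,v,z):
    o,d=ray(K,T,u,v); s=(z-o[2])/d[:,2]; return o+d*s[:,None]
def pts(K,T,d,m):
    v,u=np.nonzero(m&(d>0)); o,r=ray(K,T,u,v); return o+r*d[v,u][:,None]
def hsv(p): return cv2.cvtColor(p,cv2.COLOR_RGB2HSV)
def box(m,u0,u1,v0,v1):
    k=np.zeros(m.shape,bool);k[v0:v1,u0:u1]=1;return m&k
E
python3 - <<'E'
from h import *
for n,bx in (("side0",dict(ring=(235,290,190,230),lid=(215,256,265,325),bar=(255,310,310,335),purp=(270,315,228,280),jar=(212,256,262,325))),
             ("top0",dict(ring=(250,305,155,210),lid=(135,180,150,190),bar=(138,175,185,225),purp=(190,230,190,228)))):
    p,d,K,T=load(n);H=hsv(p);h,s,v=H[...,0],H[...,1],H[...,2]
    M=dict(ring=(h>50)&(h<90)&(s>90),lid=(h>75)&(h<98)&(s>90),bar=(h>100)&(h<130)&(s>120),purp=(h>130)&(h<160)&(s>80),jar=(v>0))
    for k,b in bx.items():
        m=box(M[k],*b); 
        P=pts(K,T,d,m); 
        c,(w,hh),a=cv2.minAreaRect(np.argwhere(m)[:,::-1].astype(np.float32))
        print(n,k,m.sum(),"rect",np.round(c),round(w),round(hh),"med",np.median(P,0).round(1),"lo",np.percentile(P,2,axis=0).round(),"hi",np.percentile(P,98,axis=0).round())
        if k=="ring":
            vv,uu=np.nonzero(m);Q=plane(K,T,uu,vv,0)[:,:2]
            A=np.c_[2*Q,np.ones(len(Q))];x=np.linalg.lstsq(A,(Q**2).sum(1),rcond=None)[0]
            print("  ring centre",x[:2],"r",np.sqrt(x[2]+x[:2]@x[:2]))
        if k=="bar":
            vv,uu=np.nonzero(m);Q=plane(K,T,uu,vv,43)[:,:2]
            c=Q.mean(0);w,V=np.linalg.eigh(np.cov((Q-c).T));t=(Q-c)@V[:,1]
            print("  bar plane43",c,"dir",V[:,1],"ends",c+V[:,1]*t.min(),c+V[:,1]*t.max(),t.min(),t.max())
    for nm,(a,b,c,e) in dict(side0=dict(cr=(195,320,250,360)),top0=dict(cr=(125,235,140,235)))[n].items():
        cv2.imwrite(f"pics/{n}_crop.png",cv2.resize(p[c:e,a:b,::-1],None,fx=6,fy=5,interpolation=cv2.INTER_CUBIC))
E
```

```text
side0 ring 34 rect [262. 212.] 15 39 med [ 567.9 -128.9    0.9] lo [ 462. -168.   -2.] hi [586. -92.   4.]
  ring centre [ 524.60385317 -138.32951433] r 61.44979385219546
side0 lid 767 rect [234. 306.] 27 33 med [547.2 310.7  85. ] lo [514. 298.  45.] hi [580. 318. 113.]
side0 bar 137 rect [286. 320.] 4 36 med [434.6 306.3  44.6] lo [396. 298.  40.] hi [472. 315.  48.]
  bar plane43 [434.20043374 305.48967761] dir [-0.98274696 -0.18495516] ends [473.96109866 312.97272283] [394.33069182 297.98610386] -40.458700437360434 40.5696923771778
side0 purp 1113 rect [292. 256.] 43 29 med [426.7 125.5  66.9] lo [392.  56.  11.] hi [461. 139.  82.]
side0 jar 2772 rect [234. 293.] 62 43 med [553.3 276.   93.3] lo [510. 104.  -1.] hi [621. 316. 121.]
top0 ring 198 rect [278. 182.] 35 36 med [ 520.5 -140.3    2.7] lo [ 461. -201.   -5.] hi [585. -76.  11.]
  ring centre [ 524.26084902 -137.96948621] r 61.69117693233014
top0 lid 104 rect [144. 173.] 21 5 med [542.2 302.6 108.9] lo [512. 293.  77.] hi [576. 316. 118.]
top0 bar 70 rect [148. 208.] 23 3 med [432.2 302.3  47.4] lo [395. 294.  41.] hi [470. 312.  52.]
  bar plane43 [432.78409882 304.00252672] dir [-0.98471118 -0.174195  ] ends [472.64116831 311.05322579] [393.52534542 297.05766952] -40.47589833910835 39.86829266629613
top0 purp 620 rect [210. 210.] 23 27 med [420.   91.3  75.5] lo [388.  49.  46.] hi [458. 136.  86.]
```

carry_out(
  steps=[
    [[-1, 0, 0, -1, 0.122], [-1, 0, 0, -1, 0.122], [-1, 4, 0, 0, 0], [-1, 4, 0, 0, 0], [-1, 4, 0, 0, 0], [-1, 4, 0, 0, 0], [-1, 4, 0, 0, 0], [-1, 4, 0, 0, 0], [-1, 4, 0, 0, 0], [-1, 4, 0, 0, 0], [-1, 1.6, -4, 0, 0], [-1, 0, -4, 0, 0], [-1, 0, -4, 0, 0], [-1, 0, -4, 0, 0], [-1, 0, -4, 0, 0], [-1, 0, -4, 0, 0], [-1, 0, -4, 0, 0], [-1, 0, -4, 0, 0], [-1, 0, -4, 0, 0], [-1, 0, -4, 0, 0]],
  ],
)

```text
time_s: 2.6
ee_pos: [505.2, -91.5, 198.9]
eef_rot: [0.996, 0.09, -0.0, -0.0]
wrist_force: [-0.2, 0.5, 0.4]
finger_gap: 1.001
```

carry_out(
  steps=[
    [[-1, 0, -4, 0, 0], [-1, 0, -4, 0, 0], [-1, 0, -4, 0, 0], [-1, 0, -4, 0, 0], [-1, 0, -4, 0, 0], [-1, 0, -4, 0, 0], [-1, 0, -4, 0, 0], [-1, 0, -4, 0, 0], [-1, 0, -4, 0, 0], [-1, 0, -2, 0, 0], [-1, 0, 0, 0, 0]],
  ],
)

```text
time_s: 3.98
ee_pos: [437.1, 281.6, 198.9]
eef_rot: [0.996, 0.091, -0.0, 0.0]
wrist_force: [-0.1, 0.7, -0.5]
finger_gap: 0.999
```

```bash
cat >> h.py <<'E'
PHI=0.18; O=np.array([560.2,250.9])
EX=np.array([np.cos(PHI),np.sin(PHI)]);EY=np.array([-np.sin(PHI),np.cos(PHI)])
def stand(p): p=np.asarray(p)[...,:2]-O; return np.stack([p@EX,p@EY],-1)
def tcp(s):
    from scipy.spatial.transform import Rotation as R
    m=R.from_quat(s["eef_rot"]).as_matrix()
    print("t",round(s["time_s"],2),"tcp",s["ee_pos"].round(1),"stand",stand(s["ee_pos"]).round(1),"xang",np.arctan2(m[1,0],m[0,0]).round(3),"z",m[:,2].round(3),"gap",round(s["finger_gap"],3),"F",s["wrist_force"].round(1),"q6",s["joint_positions"][[0,5]].round(2))
E
python3 - <<'E'
from plant import env
from h import *
tcp(env.state())
T=env.camera_model("wrist")
p,d=env.get_image("wrist");cv2.imwrite("pics/w1.png",p[:,:,::-1])
print(T)
K,T=T["K"],T["cam_to_world"];H=hsv(p);m=(H[...,0]>100)&(H[...,0]<130)&(H[...,1]>120)&(H[...,2]>60)
n,l,st,c=cv2.connectedComponentsWithStats(m.astype(np.uint8));i=1+np.argmax(st[1:,4]);m=l==i
vv,uu=np.nonzero(m);print(st[i]);Q=plane(K,T,uu,vv,45)[:,:2]
c=Q.mean(0);w,V=np.linalg.eigh(np.cov((Q-c).T));t=(Q-c)@V[:,1];print(c,stand(c),V[:,1],t.min(),t.max())
E
```

```text
t 3.98 tcp [437.1 281.6 198.9] stand [-115.6   52.2] xang 0.183 z [-0.001 -0.001 -1.   ] gap 0.999 F [-0.1  0.7 -0.5] q6 [0.47 1.86]
{'K': array([[270.02202046,   0.        , 254.28745334],
       [  0.        , 270.02202046, 196.56473855],
       [  0.        ,   0.        ,   1.        ]]), 'cam_to_world': array([[ 1.82266251e-01,  9.44621684e-01,  2.72889881e-01,
         5.13283841e+02],
       [-9.83248641e-01,  1.75404906e-01,  4.95502633e-02,
         2.95339537e+02],
       [-1.05997083e-03, -2.77349946e-01,  9.60768382e-01,
         4.05437243e+02],
       [ 0.00000000e+00,  0.00000000e+00,  0.00000000e+00,
         1.00000000e+00]])}
[234 145   8  62 440]
[436.00477238 304.53029831] [-112.58728194   74.99844936] [-0.98327649 -0.18211902] -40.929132003497415 43.53174092553494
```

carry_out(
  steps=[
    [[-1, 0.1, -2.3, 2, 0], [-1, 0, 0, 3, 0], [-1, 0, 0, 3, 0], [-1, 0, 0, 3, 0], [-1, 0, 0, 3, 0], [-1, 0, 0, 2.5, 0], [-1, 0, 0, 1.2, 0], [1, 0, 0, 0, 0], [1, 0, 0, 0, 0], [1, 0, 0, 0, 0], [1, 0, 0, 0, 0], [1, 0, 0, 0, 0], [1, 0, 0, 0, 0], [1, 0, 0, 0, 0], [1, 0, 0, 0, 0]],
  ],
  force=10,
)

```text
time_s: 5.9
ee_pos: [434.4, 303.8, 22.3]
eef_rot: [0.996, 0.09, -0.0, 0.0]
wrist_force: [-0.2, -0.1, 0.9]
finger_gap: 0.189
```

```bash
python3 - <<'E'
from plant import env
from h import *
tcp(env.state())
p,d=env.get_image("side");cv2.imwrite("pics/s2.png",cv2.resize(p[240:370,190:330,::-1],None,fx=4,fy=4))
a=0.1326;th=np.linspace(0,1.58,20);P=np.c_[75.66*np.cos(a+th),75.66*np.sin(a+th)];D=np.diff(P,axis=0)
print((-D/10).round(2).tolist())
E
```

```text
t 5.9 tcp [434.4 303.8  22.3] stand [-114.3   74.6] xang 0.181 z [-0. -0. -1.] gap 0.189 F [-0.2 -0.1  0.9] q6 [0.51 1.9 ]
[[0.11, -0.62], [0.16, -0.61], [0.21, -0.59], [0.26, -0.57], [0.31, -0.55], [0.35, -0.52], [0.39, -0.49], [0.43, -0.46], [0.47, -0.42], [0.5, -0.38], [0.53, -0.34], [0.56, -0.29], [0.58, -0.24], [0.6, -0.2], [0.61, -0.14], [0.62, -0.09], [0.63, -0.04], [0.63, 0.01], [0.63, 0.06]]
```

View pics/s2.png

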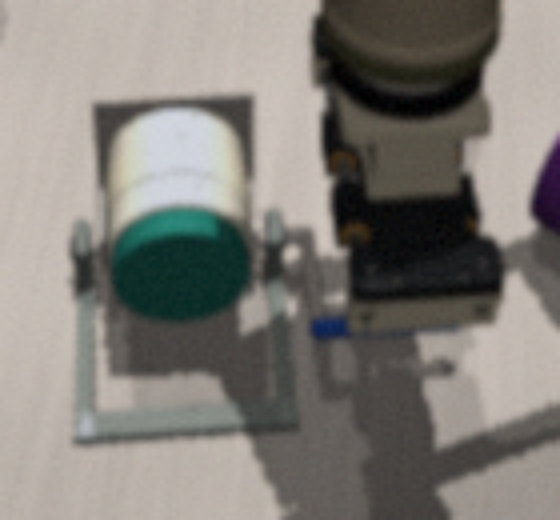

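The gripper is over the blue bar at crop (325,328), and the fingers are still closing. I'll let them finish before swinging.

carry_out(
  steps=[
    [[1, 0, 0, 0, 0], [1, 0, 0, 0, 0], [1, 0, 0, 0, 0], [1, 0, 0, 0, 0]],
  ],
)

```text
time_s: 6.45
ee_pos: [434.4, 303.8, 22.3]
eef_rot: [0.996, 0.09, 0.0, 0.0]
wrist_force: [-0.2, 0.6, -0.1]
finger_gap: 0.004
```

carry_out(
  steps=[
    [[1, 0, 0.11, -0.62, 0], [1, 0, 0.16, -0.61, 0], [1, 0, 0.21, -0.59, 0], [1, 0, 0.26, -0.57, 0], [1, 0, 0.31, -0.55, 0], [1, 0, 0.35, -0.52, 0], [1, 0, 0, 0, 0]],
  ],
)

```text
time_s: 7.32
ee_pos: [437.4, 290.0, 57.5]
eef_rot: [0.996, 0.09, 0.0, -0.0]
wrist_force: [0.7, -0.1, -1.0]
finger_gap: 0.001
```

```bash
python3 - <<'E'
from plant import env
from h import *
tcp(env.state())
p,d=env.get_image("side");cv2.imwrite("pics/s3.png",cv2.resize(p[220:370,190:330,::-1],None,fx=4,fy=4))
E
```

```text
t 7.33 tcp [437.4 290.   57.5] stand [-113.8   60.4] xang 0.18 z [ 0.001  0.    -1.   ] gap 0.001 F [ 0.7 -0.1 -1. ] q6 [0.49 1.88]
```

View pics/s3.png

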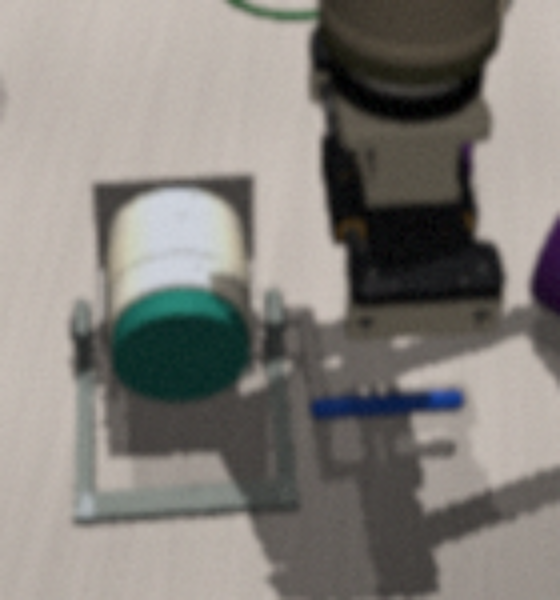

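The fingers closed to zero and the bar at crop (390,403) hasn't moved, so the pinch missed. I'll check with the wrist camera.

```bash
python3 - <<'E'
from plant import env
from h import *
p,d=env.get_image("wrist");cv2.imwrite("pics/w3.png",cv2.resize(p[:,:,::-1],(768,576)))
p,d=env.get_image("top");cv2.imwrite("pics/t3.png",cv2.resize(p[140:240,110:240,::-1],None,fx=6,fy=6))
E
```

```text
(no output)
```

View pics/w3.png

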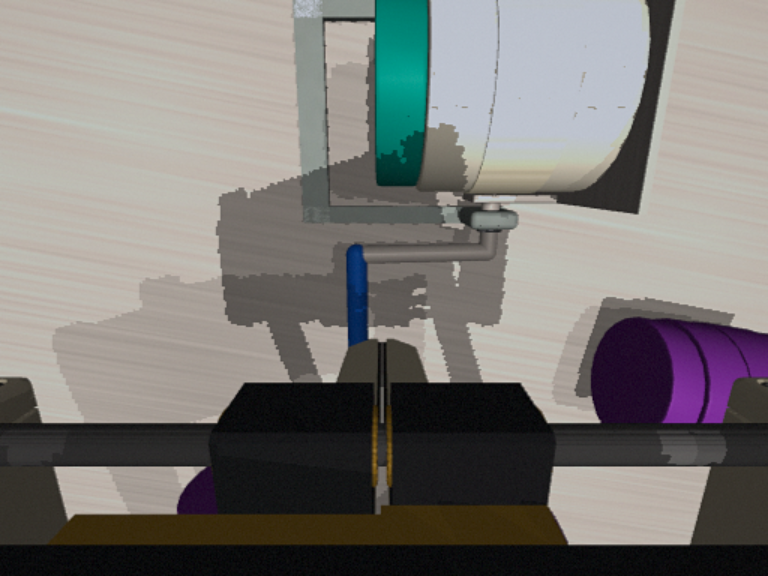

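View pics/w1.png

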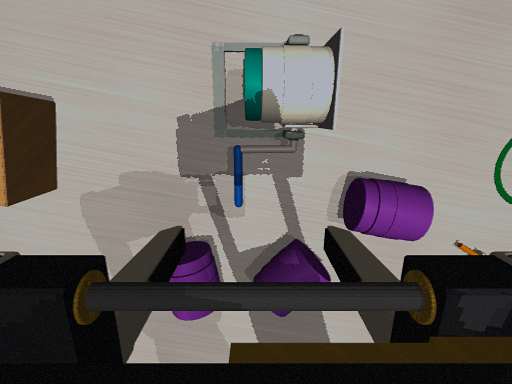

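```bash
python3 - <<'E'
from plant import env
from h import *
s=env.state();tcp(s)
c=env.camera_model("wrist");K,T=c["K"],c["cam_to_world"]
def proj(P):
    q=np.linalg.inv(T)@np.r_[P,1];return (K[:2,:2]@(np.array([q[0],-q[1]])/-q[2])+K[:2,2])*1.5
W=lambda sx,sy,z:np.r_[O+EX*sx+EY*sy,z]
print("tcp",proj(s["ee_pos"]),"grasp",proj(s["ee_pos"]+[0,0,19]),"tcp+7x",proj(s["ee_pos"]+np.r_[EX*7.5,0]))
for sx in(-77.5,-115,-152.5):print(sx,proj(W(sx,75,40)))
E
```

```text
t 7.47 tcp [436.8 290.   56.7] stand [-114.4   60.5] xang 0.181 z [-0. -0. -1.] gap 0.002 F [-0.5 -0.3  0.2] q6 [0.49 1.88]
tcp [381.1895055  326.28630919] grasp [381.11217201 339.70193239] tcp+7x [381.20411983 313.18336489]
-77.5 [355.37767478 253.50397529]
-115 [356.44521948 317.12865019]
-152.5 [357.42283888 375.39386103]
```

View pics/t3.png

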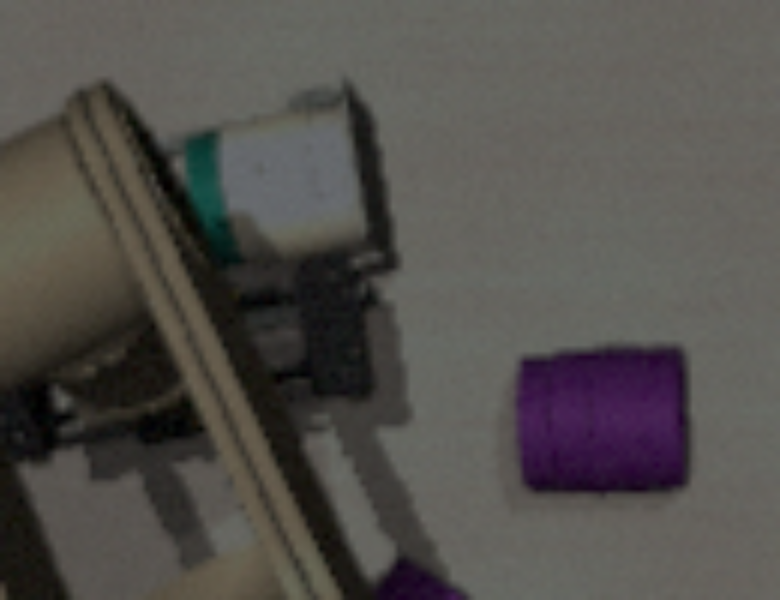

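```bash
python3 - <<'E'
from plant import env
from h import *
s=env.state();tcp(s)
c=env.camera_model("wrist");K,T=c["K"],c["cam_to_world"]
p,d=env.get_image("wrist");np.savez("wrist3.npz",p=p,d=d,K=K,cam_to_world=T)
for u in (246,250,258,265):
  for v in range(222,262,4):
    o,r=ray(K,T,u,v);P=(o+r*d[v,u])[0];print(u,v,d[v,u].round(),stand(P).round(1),P[2].round(1),end=" | ")
  print()
cv2.imwrite("pics/w4.png",cv2.resize(p[150:270,190:320,::-1],None,fx=6,fy=4.8,interpolation=cv2.INTER_NEAREST))
E
```

```text
t 7.47 tcp [436.8 290.   56.7] stand [-114.4   60.5] xang 0.181 z [-0. -0. -1.] gap 0.002 F [-0.5 -0.3  0.2] q6 [0.49 1.88]
246 222 279.0 [-139.7   69. ] 2.4 | 246 226 178.0 [-104.9   65.8] 98.0 | 246 230 171.0 [-104.7   65.6] 105.1 | 246 234 166.0 [-105.2   65.4] 110.2 | 246 238 159.0 [-104.5   65.2] 117.5 | 246 242 154.0 [-104.7   65.1] 122.3 | 246 246 150.0 [-105.2   64.9] 126.5 | 246 250 144.0 [-104.6   64.7] 132.5 | 246 254 141.0 [-104.9   64.6] 136.2 | 246 258 83.0 [-78.4  62.8] 188.5 | 
250 222 280.0 [-140.    64.9] 1.6 | 250 226 177.0 [-104.8   63.2] 98.2 | 250 230 171.0 [-104.6   63.1] 105.3 | 250 234 166.0 [-105.1   63. ] 110.3 | 250 238 160.0 [-105.    62.9] 116.5 | 250 242 155.0 [-105.    62.8] 121.8 | 250 246 149.0 [-104.6   62.7] 127.7 | 250 250 145.0 [-104.8   62.6] 132.0 | 250 254 140.0 [-104.7   62.5] 136.6 | 250 258 137.0 [-104.9   62.5] 140.5 | 
258 222 281.0 [-140.3   56.6] 0.8 | 258 226 176.0 [-104.1   57.9] 99.8 | 258 230 171.0 [-104.9   58. ] 104.6 | 258 234 165.0 [-104.9   58.1] 110.9 | 258 238 159.0 [-104.8   58.1] 116.9 | 258 242 155.0 [-105.    58.2] 121.7 | 258 246 149.0 [-104.6   58.3] 127.7 | 258 250 145.0 [-104.8   58.3] 132.0 | 258 254 141.0 [-104.9   58.4] 136.3 | 258 258 136.0 [-104.7   58.4] 140.9 | 
265 222 281.0 [-140.3   49.3] 0.7 | 265 226 281.0 [-144.4   49.3] 1.6 | 265 230 170.0 [-104.5   53.6] 105.6 | 265 234 164.0 [-104.3   53.8] 112.2 | 265 238 159.0 [-104.5   54. ] 117.4 | 265 242 155.0 [-104.9   54.2] 121.9 | 265 246 149.0 [-104.6   54.4] 127.5 | 265 250 145.0 [-104.7   54.6] 132.1 | 265 254 141.0 [-104.7   54.7] 136.5 | 265 258 83.0 [-78.3  57. ] 188.7 |
```

View pics/w4.png

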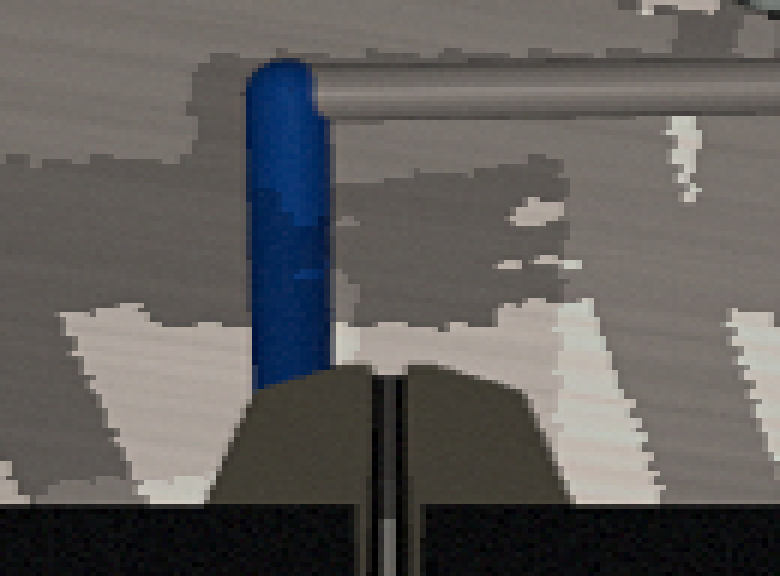

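The wrist picture shows the fingertips at pixel (250,226), and depth puts them at z≈97 there. The state reports a TCP z of 57. The same camera reads the table and the bar correctly, so the real fingertips sit about 40 mm higher than reported. That explains why the pinch closed above the bar. I'll lower the tool by that much more and check the force and the opening as I go.

carry_out(
  steps=[
    [[-0.2, 0, -0.75, 0, 0], [-0.2, 0, -0.7, 0, 0], [-0.2, 0, 0, 0, 0], [-0.2, 0, 0, 0, 0], [-0.2, 0, 0, 0, 0], [-0.2, 0, 0, 0, 0], [-0.2, 0, 0, 0, 0], [-0.2, 0, 0, 0, 0], [-0.2, 0, 0, 0, 0], [-0.2, 0, 0, 0, 0], [-0.2, 0, 0, 1.5, 0], [-0.2, 0, 0, 1, 0], [-0.2, 0, 0, 0.7, 0], [-0.2, 0, 0, 0, 0]],
  ],
)

```text
time_s: 9.28
ee_pos: [433.5, 303.9, 23.8]
eef_rot: [0.996, 0.09, -0.001, 0.0]
wrist_force: [-0.5, 0.8, -0.2]
finger_gap: 0.604
```

```bash
python3 - <<'E'
from plant import env
from h import *
s=env.state();tcp(s)
c=env.camera_model("wrist");K,T=c["K"],c["cam_to_world"]
p,d=env.get_image("wrist")
cv2.imwrite("pics/w5.png",cv2.resize(p[:,:,::-1],(768,576)))
v=np.arange(215,262,2)
for u in (210,215,220,285,290,295):
    o,r=ray(K,T,np.full(len(v),u),v);P=o+r*d[v,u][:,None];k=np.abs(stand(P)[:,0]+105)<4
    if k.any(): print(u,"tip z",P[k,2].min().round(1),stand(P[k])[0].round(1))
E
```

```text
t 9.28 tcp [433.5 303.9  23.8] stand [-115.1   74.8] xang 0.181 z [-0.002 -0.001 -1.   ] gap 0.604 F [-0.5  0.8 -0.2] q6 [0.51 1.9 ]
210 tip z 63.4 [-107.   104.1]
```

View pics/w5.png

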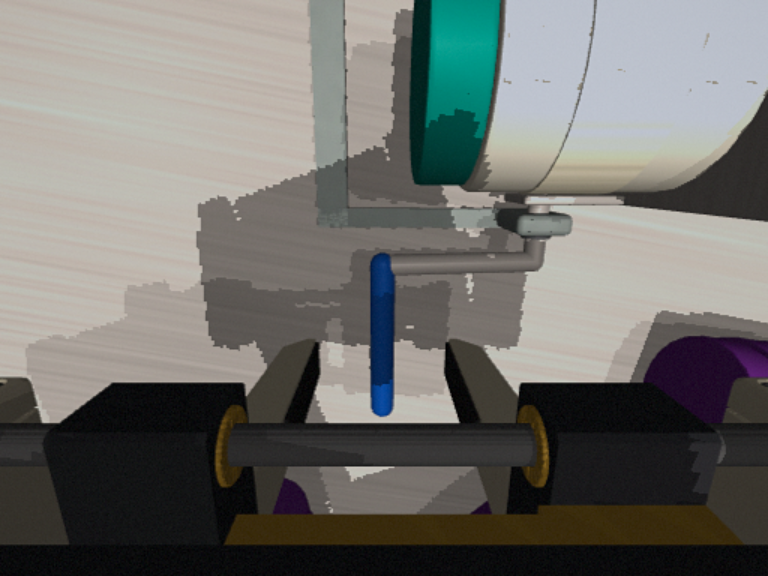

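The bar lies midway between the open fingers at (382,335). The tips are at z≈63, which confirms the 40 mm offset. I'll go down 4 cm and grip.

carry_out(
  steps=[
    [[-0.2, 0, 0, 1.5, 0], [-0.2, 0, 0, 1.5, 0], [-0.2, 0, 0, 1, 0], [1, 0, 0, 0, 0], [1, 0, 0, 0, 0], [1, 0, 0, 0, 0], [1, 0, 0, 0, 0], [1, 0, 0, 0, 0], [1, 0, 0, 0, 0], [1, 0, 0, 0, 0], [1, 0, 0, 0, 0], [1, 0, 0, 0, 0]],
  ],
  force=10,
)

```text
time_s: 10.82
ee_pos: [434.6, 304.1, -14.8]
eef_rot: [0.996, 0.09, 0.0, 0.0]
wrist_force: [-0.4, -5.9, 4.6]
finger_gap: 0.125
```

Gap 0.125 is about 11.7 mm, so the bar is held. Now I swing.

carry_out(
  steps=[
    [[1, 0, 0, 0, 0], [1, 0, 0.11, -0.62, 0], [1, 0, 0.16, -0.61, 0], [1, 0, 0.21, -0.59, 0], [1, 0, 0.26, -0.57, 0], [1, 0, 0.31, -0.55, 0], [1, 0, 0.35, -0.52, 0], [1, 0, 0, 0, 0]],
  ],
)

```text
time_s: 11.82
ee_pos: [436.9, 291.5, 20.8]
eef_rot: [0.996, 0.09, 0.0, -0.001]
wrist_force: [-1.9, 4.5, 4.5]
finger_gap: 0.126
```

```bash
python3 - <<'E'
from plant import env
from h import *
tcp(env.state())
p,d=env.get_image("side");cv2.imwrite("pics/s6.png",cv2.resize(p[220:370,190:330,::-1],None,fx=4,fy=4))
E
```

```text
t 11.82 tcp [436.9 291.5  20.8] stand [-114.1   62. ] xang 0.181 z [ 0.     0.002 -1.   ] gap 0.126 F [-1.9  4.5  4.5] q6 [0.49 1.88]
```

View pics/s6.png

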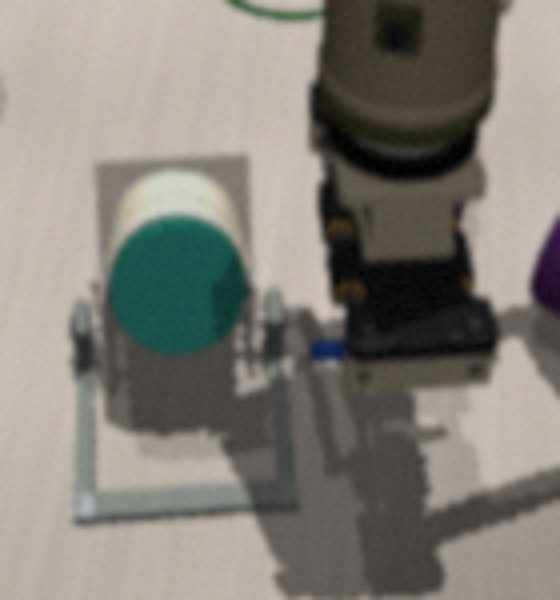

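The cradle and jar are swinging up, with the lid at crop (178,285) tilting upward. I'll continue.

carry_out(
  steps=[
    [[1, 0, 0.39, -0.49, 0], [1, 0, 0.43, -0.46, 0], [1, 0, 0.47, -0.42, 0], [1, 0, 0.5, -0.38, 0], [1, 0, 0.53, -0.34, 0], [1, 0, 0.56, -0.29, 0], [1, 0, 0.58, -0.24, 0], [1, 0, 0.3, -0.1, 0], [1, 0, 0.3, -0.1, 0], [1, 0, 0.3, -0.07, 0], [1, 0, 0.31, -0.07, 0], [1, 0, 0.31, -0.05, 0], [1, 0, 0.31, -0.04, 0], [1, 0, 0.31, -0.02, 0], [1, 0, 0.32, -0.02, 0], [1, 0, 0.31, 0, 0], [1, 0, 0.32, 0.01, 0], [1, 0, 0.31, 0.03, 0], [1, 0, 0.32, 0.03, 0], [1, 0, 0.2, 0, 0]],
  ],
)

```text
time_s: 14.38
ee_pos: [449.4, 220.3, 49.6]
eef_rot: [0.996, 0.09, -0.0, -0.002]
wrist_force: [-0.7, 16.8, -3.0]
finger_gap: 0.121
```

```bash
python3 - <<'E'
from plant import env
from h import *
tcp(env.state())
p,d=env.get_image("side");cv2.imwrite("pics/s7.png",cv2.resize(p[200:350,190:330,::-1],None,fx=4,fy=4))
E
```

```text
t 14.38 tcp [449.4 220.3  49.6] stand [-114.4  -10.3] xang 0.181 z [-0.001  0.004 -1.   ] gap 0.121 F [-0.7 16.8 -3. ] q6 [0.35 1.74]
```

View pics/s7.png

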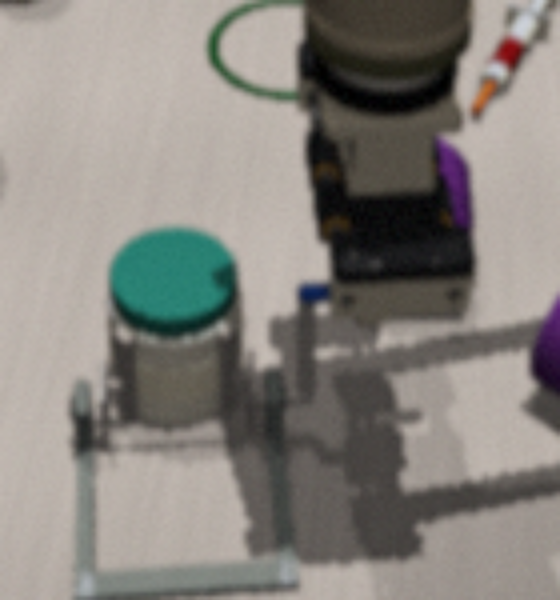

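The cradle is at its stop, with 17 N of resistance. The jar stands upright with its lid at crop (173,278). I'll release, rise, and move behind the cradle.

carry_out(
  steps=[
    [[1, 0, 0, 0, 0], [1, 0, 0, 0, 0], [-0.3, 0, -0.1, 0, 0], [-0.3, 0, 0, 0, 0], [-0.3, 0, 0, 0, 0], [-0.3, 0, 0, 0, 0], [-0.3, 0, 0, 0, 0], [-0.3, 0, 0, 0, 0], [-0.3, 0, 0, -1, 0], [-0.3, 0, 0, -2, 0], [-0.3, 0, 0, -2, 0], [1, 0, -2, 0, 0], [1, 0, -3, 0, 0], [1, 2, -2, 0, 0], [1, 3, 0, 0, 0], [1, 3, 0, 0, 0], [1, 2, 0, 0, 0], [1, 1.4, 0, 0, 0], [1, 0, 0, 0, 0], [1, 0, 0, 0, 0]],
  ],
)

```text
time_s: 16.92
ee_pos: [549.1, 308.3, 99.9]
eef_rot: [0.996, 0.09, -0.0, -0.0]
wrist_force: [-0.1, -0.2, 0.6]
finger_gap: 0.005
```

```bash
python3 - <<'E'
from plant import env
from h import *
tcp(env.state())
c=env.camera_model("wrist");p,d=env.get_image("wrist");np.savez("w8.npz",p=p,d=d,K=c["K"],cam_to_world=c["cam_to_world"])
cv2.imwrite("pics/w8.png",cv2.resize(p[:,:,::-1],(768,576)))
p,d=env.get_image("side");cv2.imwrite("pics/s8.png",cv2.resize(p[200:350,190:330,::-1],None,fx=4,fy=4))
c=env.camera_model("top");p,d=env.get_image("top");np.savez("t8.npz",p=p,d=d,K=c["K"],cam_to_world=c["cam_to_world"])
cv2.imwrite("pics/t8.png",cv2.resize(p[120:240,110:240,::-1],None,fx=6,fy=5))
E
```

```text
t 16.93 tcp [549.1 308.3  99.9] stand [-0.7 58.4] xang 0.181 z [-0. -0. -1.] gap 0.005 F [-0.1 -0.2  0.6] q6 [0.43 1.82]
```

View pics/w8.png

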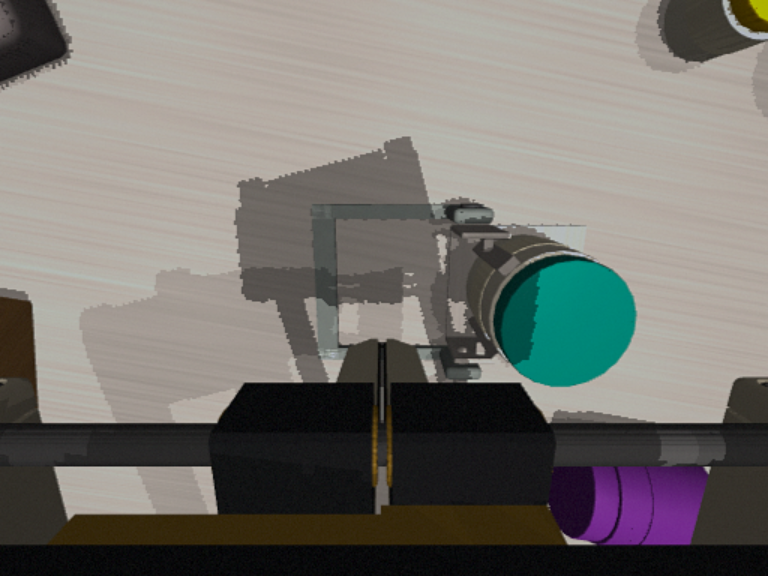

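View pics/s8.png

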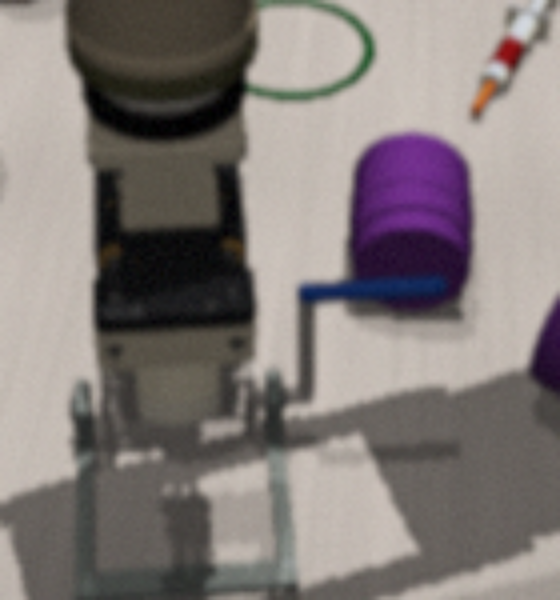

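View pics/t8.png

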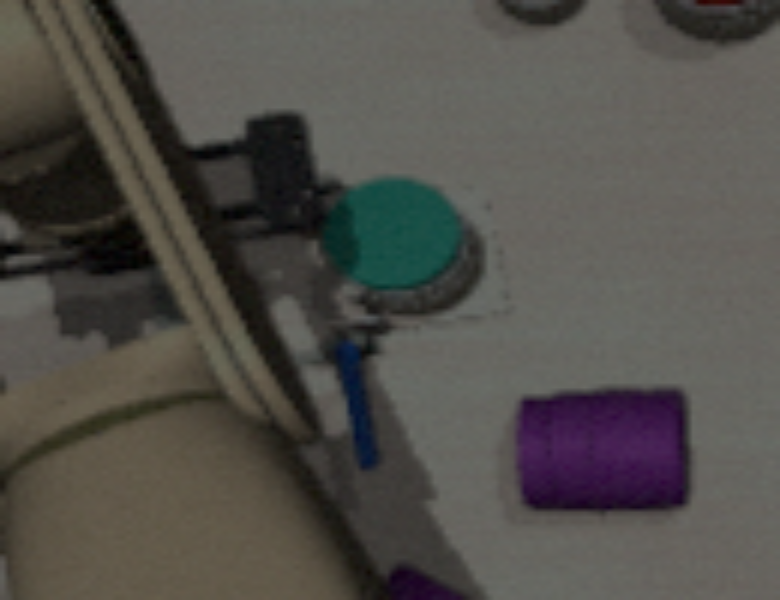

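The jar stands upright in the raised cradle, lid at wrist picture (565,320) and top crop (395,232). The gap behind it is open, with only hinge stubs at the lugs. Now the lid centre.

```bash
cat >> h.py <<'E'
def lid(p,K,T,z=92,show=True):
    H=hsv(p);m=((H[...,0]>75)&(H[...,0]<98)&(H[...,1]>120)).astype(np.uint8)
    n,l,st,c=cv2.connectedComponentsWithStats(m);i=1+np.argmax(st[1:,4])
    cs,_=cv2.findContours((l==i).astype(np.uint8),cv2.RETR_EXTERNAL,cv2.CHAIN_APPROX_NONE)
    q=cv2.convexHull(cs[0])[:,0].astype(float)
    Q=plane(K,T,q[:,0],q[:,1],z)[:,:2].astype(np.float32)
    ce,r=cv2.minEnclosingCircle(Q);return np.array(ce),r
E
python3 - <<'E'
from h import *
for n in("w8","t8"):
    p,d,K,T=load(n);c,r=lid(p,K,T,93.5);print(n,c.round(1),round(r,1),stand(c).round(1))
p,d,K,T=load("w8")
# rails / gap: points between z 15..80 around rails, printed as stand x ranges
P=pts(K,T,d,np.ones(d.shape,bool));S=stand(P);k=(S[:,1]>-26)&(S[:,1]<12)&(np.abs(S[:,0])<60)&(P[:,2]>12)
import collections
for z in range(12,80,8):
    kk=k&(P[:,2]>=z)&(P[:,2]<z+8);print(z,np.histogram(S[kk,0],bins=np.arange(-60,61,8))[0])
E
```

```text
w8 [567.  208.6] 40.5 [ -0.9 -42.9]
t8 [420.2 700. ] 61.0 [-57.3 466.9]
12 [15 46  2  9  5  5  9 11 15 19 10 12 34  2  5]
20 [21 39  3 10  6  0  3  8 10 11 11  5 35  2  9]
28 [37 30 28 12  8  6 13 12 15 21 12 17 34  1 12]
36 [185  68  45  19   5   8   8  16  20  24  18  63  58  71 206]
44 [ 12  88   0  12  11   6  11  16  22  23  16  36 131   4   7]
52 [ 0  0  0 16 17 15 23 26 30 35 20 40  0  0  0]
60 [ 0  0  0 17 10  8 15 19 26 31 15 39  0  0  0]
68 [ 0  0  6 48 25 19 23 28 36 42 65 73  0  0  0]
76 [ 0  0  5 46 14 19 30 37 41 50 84 55  0  0  0]
```

carry_out(
  steps=[
    [[1, 0, 0, 3, 0], [1, 0, 0, 3, 0], [1, 0, 0, 3, 0], [1, 0, 0, 2, 0], [1, 0, 1, 0, 0], [1, 0, 1, 0, 0], [1, 0, 1, 0, 0], [1, 0, 1, 0, 0], [1, 0, 0.5, 0, 0], [1, 0, 0.4, 0, 0], [1, 0, 0.4, 0, 0], [1, 0, 0.4, 0, 0], [1, 0, 0.4, 0, 0], [1, 0, 0.4, 0, 0], [1, 0, 0.4, 0, 0], [1, 0, 0.4, 0, 0], [1, 0, 0.4, 0, 0], [1, 0, 0.4, 0, 0], [1, 0, 0.4, 0, 0], [1, 0, 0, 0, 0]],
  ],
)

```text
time_s: 19.58
ee_pos: [564.8, 224.0, -10.5]
eef_rot: [0.996, 0.09, -0.0, 0.0]
wrist_force: [-0.9, 2.5, 1.5]
finger_gap: 0.003
```

```bash
cat > look.py <<'E'
from plant import env
from h import *
import sys
tag=sys.argv[1]
s=env.state();tcp(s)
c=env.camera_model("wrist");p,d=env.get_image("wrist");K,T=c["K"],c["cam_to_world"]
cv2.imwrite(f"pics/w{tag}.png",cv2.resize(p[:,:,::-1],(768,576)))
z=float(sys.argv[2]);ce,r=lid(p,K,T,z);print("lid wrist",ce.round(1),round(r,1),"stand",stand(ce).round(1),"ring d",np.hypot(*(ce-[524.4,-138.1])).round(1))
H=hsv(p);m=(H[...,0]>75)&(H[...,0]<98)&(H[...,1]>120)
P=pts(K,T,d,m);P=P[P[:,2]>85];a=np.linalg.lstsq(np.c_[P[:,:2]-P[:,:2].mean(0),np.ones(len(P))],P[:,2],rcond=None)[0];print("lid z",P[:,2].mean().round(1),"tilt",a[:2].round(3))
p,d=env.get_image("side");cv2.imwrite(f"pics/s{tag}.png",cv2.resize(p[150:350,170:350,::-1],None,fx=4,fy=3))
E
python3 look.py 9 93.5
```

```text
t 19.57 tcp [564.8 224.  -10.5] stand [ -0.3 -27.3] xang 0.18 z [-0.    -0.001 -1.   ] gap 0.003 F [-0.9  2.5  1.5] q6 [0.29 1.68]
lid wrist [590.7 170.6] 35.8 stand [ 15.6 -84.4] ring d 315.8
lid z 96.7 tilt [-0.135  0.35 ]
```

View pics/w9.png

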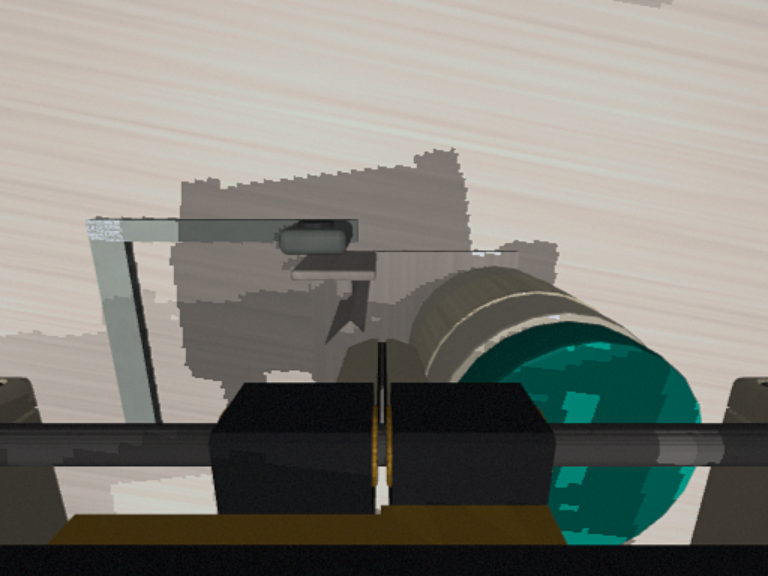

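The lid at (600,430) is partly hidden by the gripper, so the fit is skewed. I'll check with the side and top cameras.

View pics/s9.png

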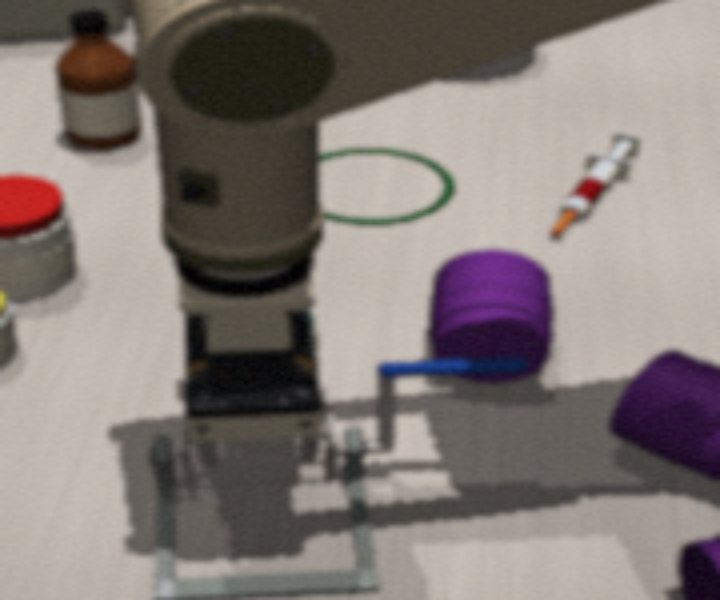

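```bash
python3 - <<'E'
from plant import env
from h import *
c=env.camera_model("top");p,d=env.get_image("top");K,T=c["K"],c["cam_to_world"]
cv2.imwrite("pics/t9.png",cv2.resize(p[120:240,110:240,::-1],None,fx=6,fy=5))
H=hsv(p);m=box((H[...,0]>75)&(H[...,0]<98)&(H[...,1]>90),130,300,120,240)
P=pts(K,T,d,m);print(m.sum(),np.median(P,0));
E
```

```text
162 [556.4294658  167.98977926  96.94118913]
```

View pics/t9.png

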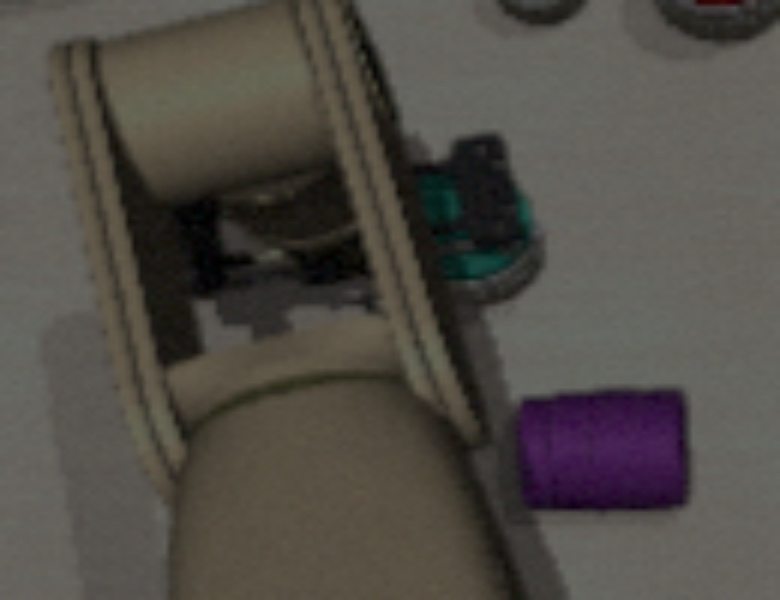

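The jar is upright at about stand y -84, lid at top crop (470,240). I'll continue over the step.

carry_out(
  steps=[
    [[1, 0, 0.4, 0, 0], [1, 0, 0.4, 0, 0], [1, 0, 0.4, 0, 0], [1, 0, 0.4, 0, 0], [1, 0, 0.4, 0, 0], [1, 0, 0.4, 0, 0], [1, 0, 0.4, 0, 0], [1, 0, 0.4, 0, 0], [1, 0, 0.4, 0, 0], [1, 0, 0.4, 0, 0], [1, 0, 0.4, 0, 0], [1, 0, 0.4, 0, 0], [1, 0, 0.4, 0, 0], [1, 0, 0.4, 0, 0], [1, 0, 0.4, 0, 0], [1, 0, 0, 0, 0], [1, 0, -1, 0, 0], [1, 0, -1, -1, 0], [1, 0, 0, 0, 0]],
  ],
)

```text
time_s: 22.1
ee_pos: [572.9, 186.7, 1.3]
eef_rot: [0.996, 0.091, 0.001, -0.0]
wrist_force: [1.0, 1.0, -0.9]
finger_gap: 0.007
```

```bash
python3 look.py 10 90; python3 - <<'E'
from plant import env
from h import *
c=env.camera_model("top");p,d=env.get_image("top");K,T=c["K"],c["cam_to_world"]
cv2.imwrite("pics/t10.png",cv2.resize(p[120:240,110:240,::-1],None,fx=6,fy=5))
E
```

```text
t 22.1 tcp [572.9 186.7   1.3] stand [  1.  -65.4] xang 0.182 z [ 0.002  0.001 -1.   ] gap 0.007 F [ 1.   1.  -0.9] q6 [0.23 1.62]
lid wrist [593. 117.] 39.4 stand [   8.3 -137.6] ring d 264.2
lid z 94.7 tilt [-0.067  0.43 ]
```

View pics/w10.png

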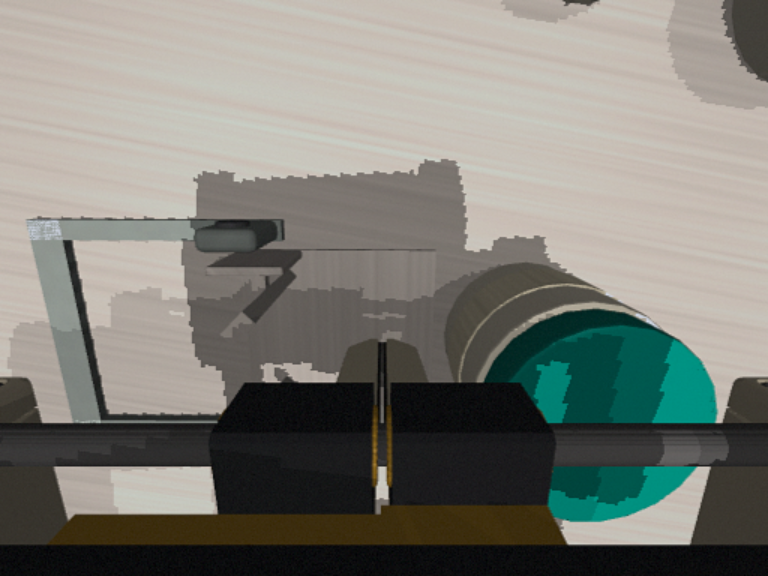

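View pics/t10.png

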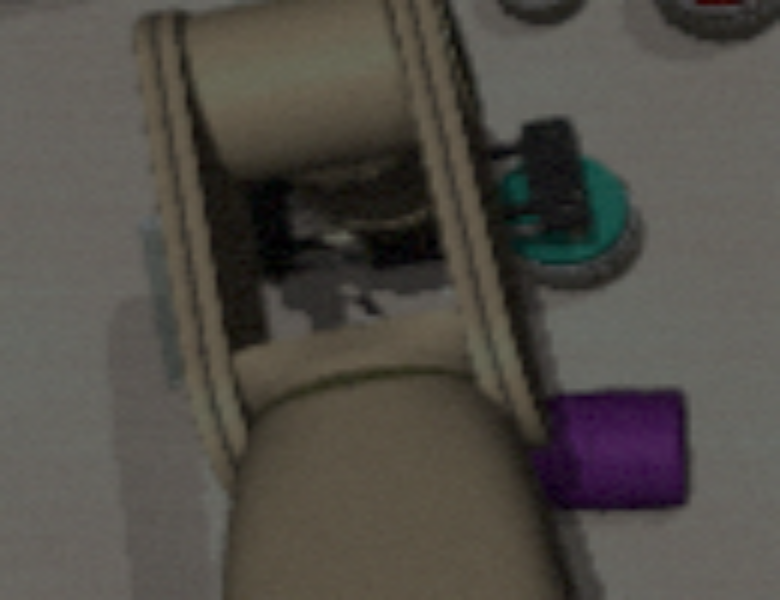

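The jar looks upright on the table, clear of the plate, lid at top crop (570,210). I'll rise, turn so the jaws lie across the direction to the ring, and part-open the fingers into a two-point pusher.

carry_out(
  steps=[
    [[1, 0, 0, -2, 0], [1, 0, 0, -3, 0], [1, 0, 0, -3, 0], [-0.2, 0, 0, -2, 0], [-0.2, 0, -2, 0, -0.166], [-0.2, 0, 0, 0, -0.166], [-0.2, 0, 0, 0, -0.166], [-0.2, 0, 0, 0, -0.166], [-0.2, 0, 0, 0, -0.166], [-0.2, 0, 0, 0, -0.166], [-0.2, 0, 0, 0, -0.166], [-0.2, 0, 0, 0, 0]],
  ],
)

```text
time_s: 23.75
ee_pos: [568.3, 204.9, 100.1]
eef_rot: [0.783, 0.622, -0.0, 0.0]
wrist_force: [-0.7, -0.6, -0.2]
finger_gap: 0.601
```

```bash
python3 look.py 11 90; python3 - <<'E'
from plant import env
from h import *
c=env.camera_model("top");p,d=env.get_image("top");K,T=c["K"],c["cam_to_world"]
cv2.imwrite("pics/t11.png",cv2.resize(p[120:240,150:310,::-1],None,fx=5,fy=5))
H=hsv(p);m=box((H[...,0]>75)&(H[...,0]<98)&(H[...,1]>90),130,300,120,240).astype(np.uint8)
cs,_=cv2.findContours(m,0,1);q=max(cs,key=cv2.contourArea)[:,0].astype(float);Q=plane(K,T,q[:,0],q[:,1],90)[:,:2];print(cv2.minEnclosingCircle(Q.astype(np.float32)))
E
```

```text
t 23.75 tcp [568.3 204.9 100.1] stand [ -0.2 -46.7] xang 1.342 z [-0. -0. -1.] gap 0.601 F [-0.7 -0.6 -0.2] q6 [0.26 0.49]
lid wrist [575.9  96.8] 32.1 stand [ -12.2 -154.4] ring d 240.5
lid z 143.3 tilt [0.1   1.161]
((580.4854125976562, 114.29940795898438), 37.822017669677734)
```

View pics/w11.png

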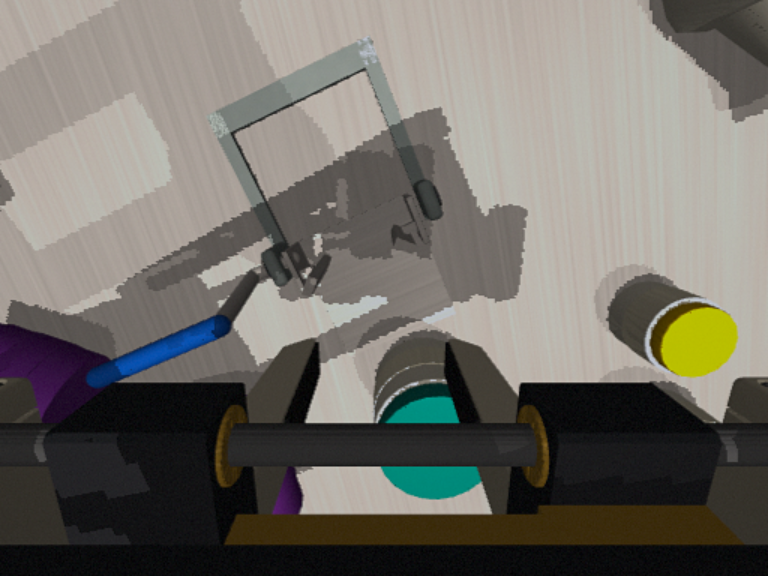

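View pics/t11.png

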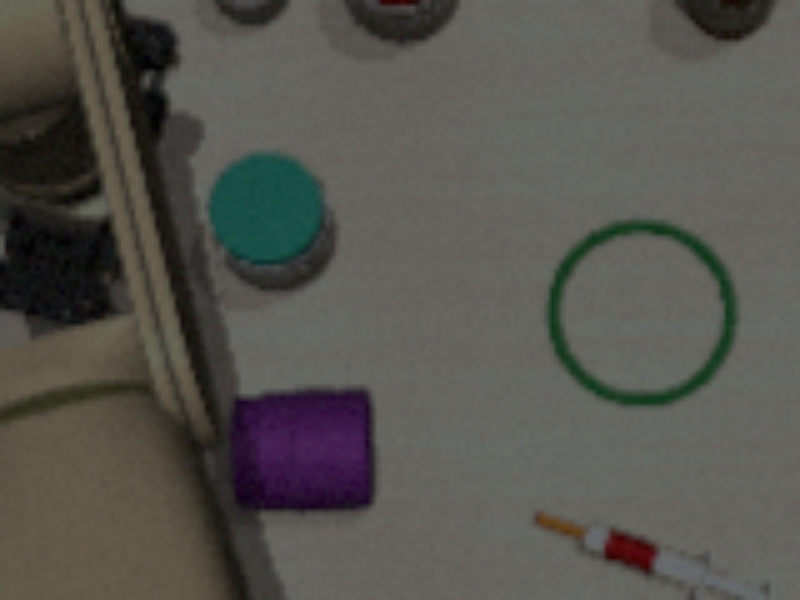

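View pics/s11.png

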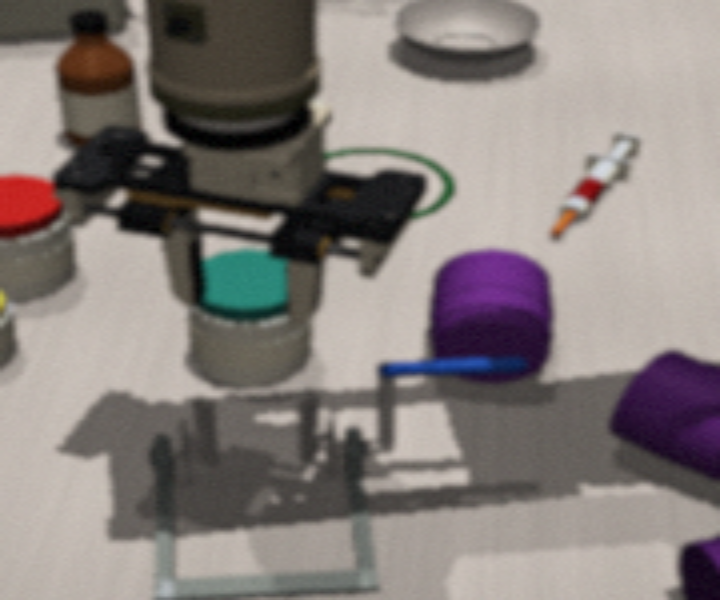

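The jar stands upright at (580.5, 114.3), clear of the cradle, lid at top crop (268,208). Next I place the fingers behind it and push.

carry_out(
  steps=[
    [[-0.2, -1.6, 1.6, 0, -0.01], [-0.2, -1.5, 1.55, 0, 0], [-0.2, 0, 0, 3, 0], [-0.2, 0, 0, 3, 0], [-0.2, 0, 0, 3, 0], [-0.2, 0, 0, 1.5, 0], [-0.2, 0, 0, 1, 0], [-0.2, -0.4, 0, 0, 0], [-0.2, -0.4, 0, 0, 0], [-0.2, -0.4, 0, 0, 0], [-0.2, -0.4, 0, 0, 0], [-0.2, -0.4, 0, 0, 0], [-0.2, -0.5, 0, 0, 0], [-0.2, -0.5, 0, 0, 0], [-0.2, -0.5, 0, 0, 0], [-0.2, -0.5, 0, 0, 0], [-0.2, -0.5, 0, 0, 0], [-0.2, -0.4, 0, 0, 0], [-0.2, -0.2, 0, 0, 0], [-0.2, 0, 0, 0, 0]],
  ],
)

```text
time_s: 26.4
ee_pos: [581.4, 117.8, -15.0]
eef_rot: [0.78, 0.626, 0.0, 0.0]
wrist_force: [1.2, 3.8, 4.2]
finger_gap: 0.606
```

```bash
cat > look2.py <<'E'
from plant import env
from h import *
import sys
t=sys.argv[1]
s=env.state();tcp(s)
c=env.camera_model("top");p,d=env.get_image("top");K,T=c["K"],c["cam_to_world"]
cv2.imwrite(f"pics/t{t}.png",cv2.resize(p[120:240,150:310,::-1],None,fx=5,fy=5))
H=hsv(p);m=box((H[...,0]>75)&(H[...,0]<98)&(H[...,1]>90),150,310,120,240).astype(np.uint8)
cs,_=cv2.findContours(m,0,1);cs=[q for q in cs if cv2.contourArea(q)>5]
if cs:
    q=np.vstack(cs)[:,0].astype(float);Q=plane(K,T,q[:,0],q[:,1],90)[:,:2];(ce,r)=cv2.minEnclosingCircle(Q.astype(np.float32));ce=np.array(ce)
    f=s["ee_pos"][:2]-ce;print("lid",ce.round(1),round(r,1),"to ring",(np.array([524.4,-138.1])-ce).round(1),"tcp-lid",f.round(1))
p,d=env.get_image("side");cv2.imwrite(f"pics/s{t}.png",cv2.resize(p[150:350,170:350,::-1],None,fx=4,fy=3))
E
python3 look2.py 12
```

```text
t 26.4 tcp [581.4 117.8 -15. ] stand [  -3.  -134.8] xang 1.353 z [ 0. -0. -1.] gap 0.606 F [1.2 3.8 4.2] q6 [0.11 0.33]
lid [573.2  66.9] 32.6 to ring [ -48.8 -205. ] tcp-lid [ 8.1 50.9]
```

View pics/t12.png

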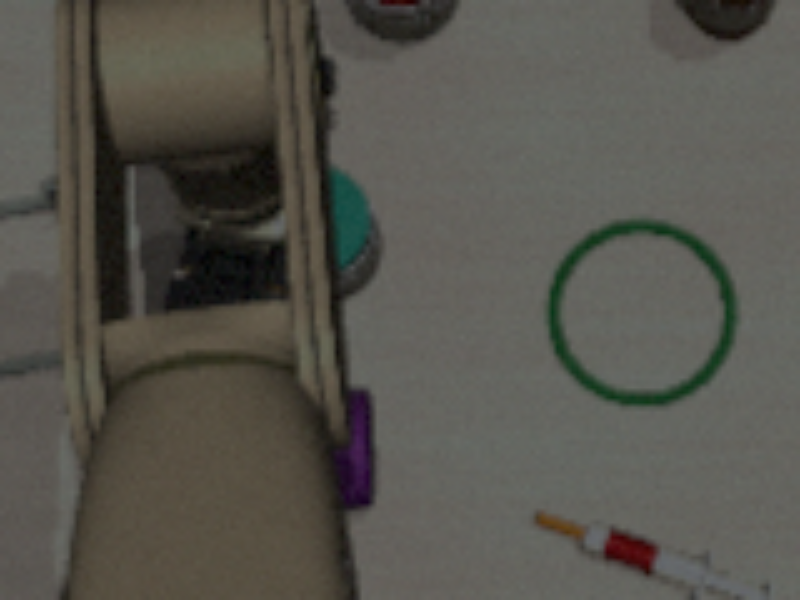

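View pics/s12.png

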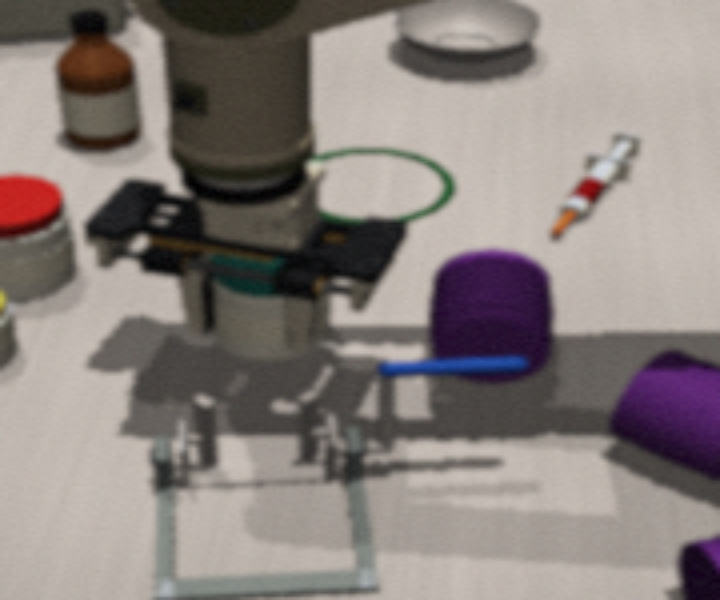

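The jar nests between the two fingers, upright, at side crop (265,320). I'll push on.

carry_out(
  steps=[
    [[-0.2, -0.4, 0, 0, 0], [-0.2, -0.6, 0, 0, 0], [-0.2, -0.8, 0, 0, 0], [-0.2, -1, 0, 0, 0], [-0.2, -1, 0, 0, 0], [-0.2, -1, 0, 0, 0], [-0.2, -1, 0, 0, 0], [-0.2, -1, 0, 0, 0], [-0.2, -1, 0, 0, 0], [-0.2, -1, 0, 0, 0], [-0.2, -1, 0, 0, 0], [-0.2, -1, 0, 0, 0], [-0.2, -1, 0, 0, 0], [-0.2, -1, 0, 0, 0], [-0.2, -1, 0, 0, 0], [-0.2, -1, 0, 0, 0], [-0.2, -0.8, 0, 0, 0], [-0.2, -0.6, 0, 0, 0], [-0.2, -0.4, 0, 0, 0], [-0.2, 0, 0, 0, 0]],
  ],
)

```text
time_s: 29.0
ee_pos: [545.0, -44.3, -15.3]
eef_rot: [0.78, 0.626, -0.0, -0.0]
wrist_force: [1.4, 3.6, 3.8]
finger_gap: 0.602
```

```bash
python3 look2.py 13
```

```text
t 29.0 tcp [545.  -44.3 -15.3] stand [ -67.8 -287.7] xang 1.353 z [-0.  0. -1.] gap 0.602 F [1.4 3.6 3.8] q6 [-0.17  0.04]
lid [ 531.4 -108.1] 20.5 to ring [ -7. -30.] tcp-lid [13.6 63.8]
```

View pics/t13.png

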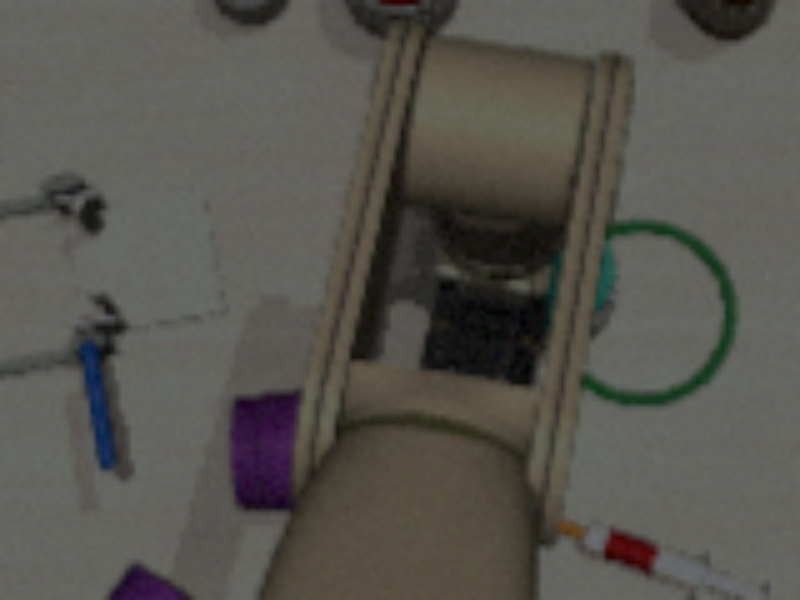

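View pics/s13.png

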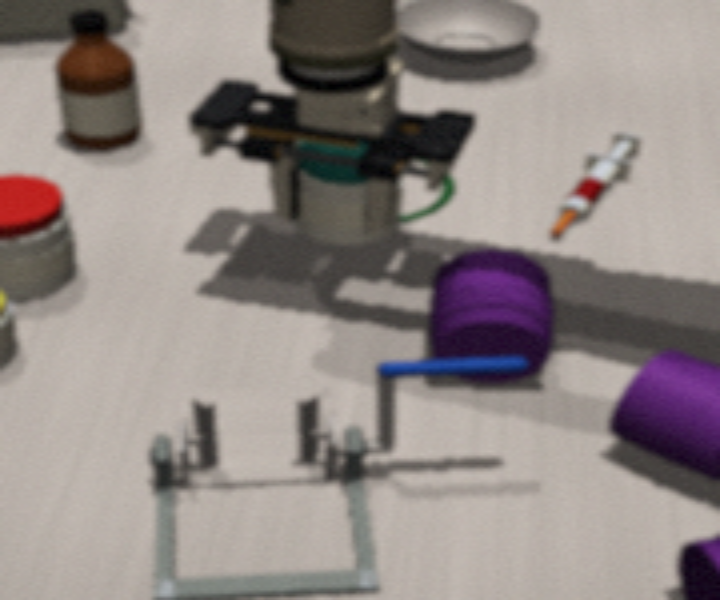

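The jar is still upright and nested, at side crop (345,190), with its front just over the tape. I'll push 4 cm more, back off and measure.

carry_out(
  steps=[
    [[-0.2, -0.4, 0, 0, 0], [-0.2, -0.6, 0, 0, 0], [-0.2, -0.8, 0, 0, 0], [-0.2, -0.7, 0, 0, 0], [-0.2, -0.6, 0, 0, 0], [-0.2, -0.5, 0, 0, 0], [-0.2, -0.3, 0, 0, 0], [-0.2, -0.1, 0, 0, 0], [-0.2, 0, 0, 0, 0], [-0.2, 1, 0, 0, 0], [-0.2, 2, 0, 0, 0], [-0.2, 3, 0, 0, 0], [-0.2, 4, 0, 0, 0], [-0.2, 3, 0, 0, 0], [-0.2, 0, 0, 0, 0]],
  ],
)

```text
time_s: 30.98
ee_pos: [564.6, 46.7, -15.6]
eef_rot: [0.779, 0.627, -0.0, -0.0]
wrist_force: [-0.8, -0.1, -0.2]
finger_gap: 0.598
```

```bash
python3 look2.py 14
```

```text
t 30.98 tcp [564.6  46.7 -15.6] stand [ -32.2 -201.6] xang 1.356 z [-0.  0. -1.] gap 0.598 F [-0.8 -0.1 -0.2] q6 [-0.01  0.21]
lid [ 528.1 -117.4] 38.5 to ring [ -3.7 -20.7] tcp-lid [ 36.6 164.2]
```

View pics/t14.png

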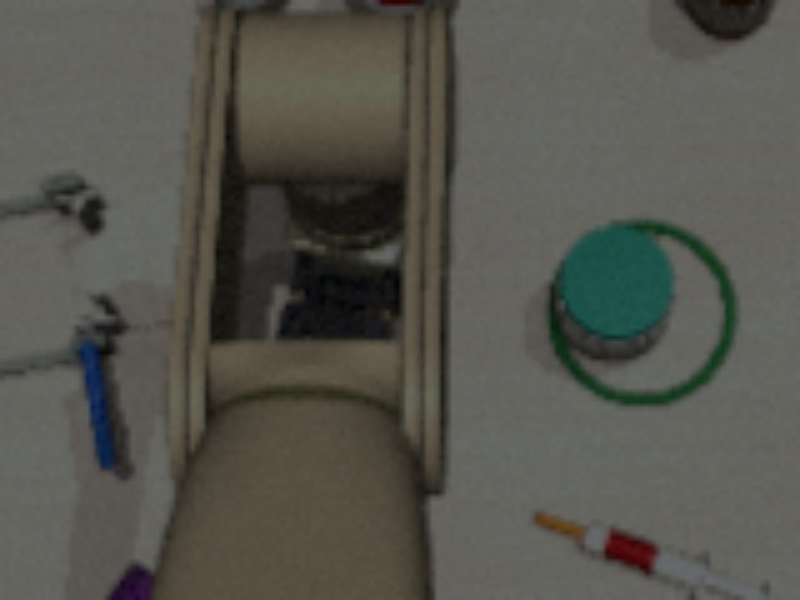

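The jar is 21 mm short of the ring centre, at top crop (615,282) against a centre of (642,313). I'll go back to contact (13 cm) and push 2.1 cm further.

carry_out(
  steps=[
    [[-0.2, -2, 0, 0, 0], [-0.2, -3, 0, 0, 0], [-0.2, -3, 0, 0, 0], [-0.2, -2, 0, 0, 0], [-0.2, -1.5, 0, 0, 0], [-0.2, -0.8, 0, 0, 0], [-0.2, -0.4, 0, 0, 0], [-0.2, -0.4, 0, 0, 0], [-0.2, -0.4, 0, 0, 0], [-0.2, -0.4, 0, 0, 0], [-0.2, -0.4, 0, 0, 0], [-0.2, -0.4, 0, 0, 0], [-0.2, -0.3, 0, 0, 0], [-0.2, -0.1, 0, 0, 0], [-0.2, 0, 0, 0, 0], [-0.2, 1, 0, 0, 0], [-0.2, 3, 0, 0, 0], [-0.2, 4, 0, 0, 0], [-0.2, 4, 0, 0, 0], [-0.2, 0, 0, 0, 0]],
  ],
)

```text
time_s: 33.58
ee_pos: [558.5, 16.4, -15.1]
eef_rot: [0.779, 0.627, 0.0, 0.0]
wrist_force: [-0.1, -0.2, -0.5]
finger_gap: 0.605
```

```bash
python3 look2.py 15
```

```text
t 33.58 tcp [558.5  16.4 -15.1] stand [ -43.7 -230.4] xang 1.356 z [ 0.  0. -1.] gap 0.605 F [-0.1 -0.2 -0.5] q6 [-0.06  0.15]
lid [ 523.9 -139. ] 39.0 to ring [0.5 0.9] tcp-lid [ 34.5 155.4]
```

View pics/t15.png

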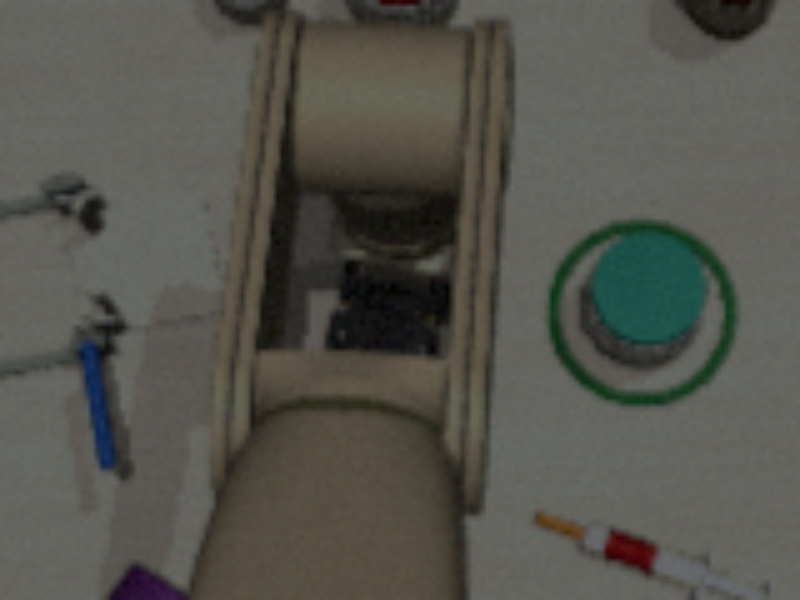

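View pics/s15.png

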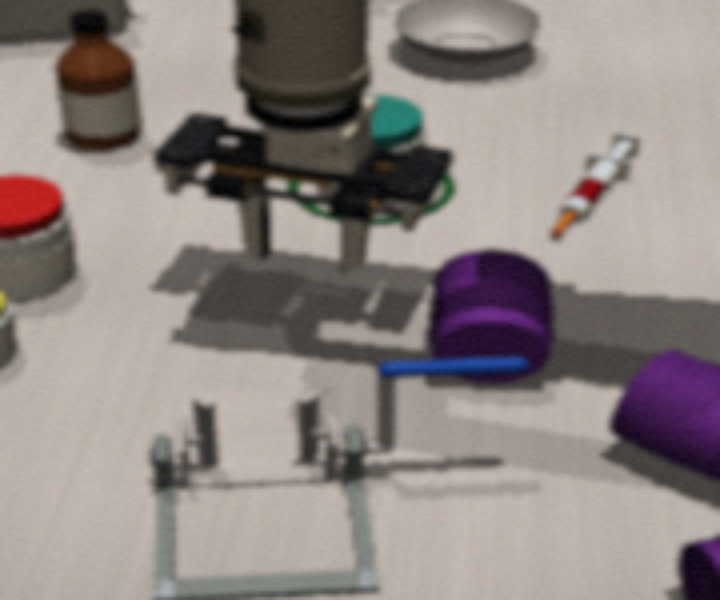

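The jar stands inside the ring. Allowing for the lid's height, it is about 1 mm from the centre, and its base at top crop (640,318) is clear of the tape all round. The fingers are well away from it, so I hand in.

```bash
python3 -c "
from plant import env
print(env.hand_in())"
```

```text
the job is handed in; nothing more can be done
None
```

I swung the cradle fully up by its blue handle. I pushed the jar out between the rails with closed fingers, then along the table into the green ring with two part-open fingers behind it. I handed in at about 34 s of the 69 s allowed.

**Last checks:** The top camera put the jar about 1 mm from the ring's centre, standing upright. The fingers were about 150 mm behind it, with no force on the wrist. The bystanders looked unmoved in the last pictures, though I judged that by eye and did not measure them. I did not measure the jar's tilt either: my one attempt to fit it from the wrist picture was spoiled by the gripper hiding part of the lid.

**What disagreed:** The reported TCP height was about 40 mm lower than the real fingertips, as the wrist camera's depth showed. Because of this, my first pinch at the handle closed above the bar, touching nothing. I lowered every later move by that amount, and the second grip held.

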